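Close the two dabbas with their own lids

ROBOT

A 7-joint arm with a two-finger parallel gripper is mounted at the origin on the work surface. World frame = base frame: x ahead of the robot, y to its left, z up, the work surface at z = 0. Lengths are in mm, angles in rad, forces in N, time in s.
With the tool pointing down it reaches from about 400 to 875 mm from the base axis. Payload 4.4 kg.
Tool frame: the origin (TCP) lies on the centre line of the jaws, within the pads' length; the fingertips stand 25 mm ahead of it and the grasp point (between the pads) lies 6 mm ahead of it (ctrl.finger_overhang is the distance from the TCP to the fingertips, in mm); z points along the fingers, y is the line along which they close (so a half turn about z gives the same grasp; the last joint's range is limited). The gripper opens to 85 mm and grips with 20 to 120 N. Pads are 22 mm wide; open, the fingers measure 114 mm over their backs; the gripper's body (76 mm by 85 mm) begins 54 mm behind the grasp point. The pads swing forward as they close: fully open they stand 13 mm farther back than shut.
Start: joints at [1.269, 0.628, 0.038, 1.517, -0.027, 0.996, -0.02], TCP at [151.88, -632.021, 256.313] pointing down, gripper open.
Joint ranges: [-3.06, 3.06], [-0.37, 2.12], [-1.25, 1.32], [0.18, 2.47], [-1.1, 4.24], [0.23, 1.98], [-2.94, 2.94]. Speed limits (rad/s): [2.57, 2.57, 3.14, 3.14, 3.14, 3.14, 3.14].

INTERFACE

Orientations are given as [roll, pitch, yaw] about the fixed x, y, z axes, in that order (R = Rz(yaw) Ry(pitch) Rx(roll)).
In Python, from cell import ctrl gives the robot as it stands. The module is installed in compiled form; this text tells all that it offers.
- The arm moves only by the tool play_rows, never from a script. Its argument "targets" is a list of rows, each a list of 5 numbers: the closure, from 0 (fully open) to 1 (shut), then the shift along the tool's x, y, z in cm, then the turn about the tool's z in degrees. In form: [[gripper, dx, dy, dz, spin], ...]. A call has 1 to 10 rows; each row is the pose to reach, as a shift and turn from the pose commanded when the call began, along the tool's axes at that moment; what a row does not reach only later rows make up. A row lasts 1/10 s, in which the tool goes at most 50 mm and 8.59 degrees, less where a joint would pass 70% of its speed; a pose out of reach is approached as far as the arm can. A call with a gripper value outside its range is refused whole. The fingers move at their own pace and stop on an object; the grip force is fixed at half the most. Time passes only in rows, so rows that repeat a pose let the fingers close. It gives the time, the measured TCP pose, the force, the opening and the grip force at its end, in the units of the state.
- ctrl.read_state(): the state, without advancing time (a new reading comes with each control period).
- ctrl.get_image(name): name is "scene" or "top" or "wrist"; returns (picture, depth): 384x512x3 uint8, red, green, blue; 384x512 float32, mm along the optical axis (not along the pixel's ray), 0 where there is no reading.
- ctrl.calibration(name): a dict with "vfov" (degrees; the focal length in pixels is half the picture's height over the tangent of half this angle, whatever the lens; pixels are square), "cx", "cy" (the principal point, pixels), "extrinsics" (4x4, takes a point from camera to world coordinates); the wrist camera has in their place "mount" (4x4, takes a point from camera to tool coordinates, whose origin is the TCP and whose axes are the flange's). Camera axes: x right, y down, z forward; pixel columns grow to the right and rows downward; lengths in mm; the calibration is good to about 2 mm. The wrist camera is an equidistant fisheye: a pixel r from the principal point sees the ray r / f radians off the axis. A picture is of the moment at which its call begins: read the wrist's pose just before it. calibration takes no time and is no camera call.
- ctrl.finish_job(): hands the job in; it is judged then, once.
Trained networks look in the newest picture that a camera, given by its name, has taken for a name from the list of things; names that differ only in an ending like _2 or _b are one class to them, and where a whole thing is asked for, a point or a joint stands for the part that bears it (a point fixed in the world has none). Each returns a list of dicts, best first, with "confidence" (0 to 1); they miss things now and then, are a little off and sometimes report something else, mostly with a low value. They report only what shows in the picture. A call takes as long as a camera call. They do not tell look-alikes from the thing itself.
- ctrl.search_frame(camera, name): "bbox" ([left, top, right, bottom] in pixels, round what is visible of it).
- ctrl.trace(camera, name): "pixels" (384x512 bool, what is visible of it) and "bbox" ([left, top, right, bottom] in pixels, round what is visible of it).
The state is a dict: "clock": time; "qpos": joint angles; "qd": joint speeds; "tau": joint torques, N m; "eef_pos": TCP position; "tool_rot": TCP orientation; "force": force on the tool from outside, world axes, zero at the start; "torque": the same for the moment, N m; "width": finger opening in mm; "gripper_force": force on a finger pad.
Only numpy, scipy, OpenCV 4.12 (cv2) and the standard library are available. Lean on these libraries where they do the work, as an engineer would, in place of code of your own. Each camera call takes 0.05 s, during which the arm holds its last target. There are 200 camera calls.

TASK

Close the two empty steel dabbas standing in the open wooden bin: take their two loose lids from the counter and put each on the dabba it fits, set down squarely over the rim until it sits level all round. Do not knock a dabba over, leave both standing upright in the bin, and leave everything else on the counter where it is.

Things in the scene. Friction and masses are not known exactly. Their poses are not given: they have to be found in the camera images.
- bin: (Sizes in mm.) Fixed open-topped wooden bin, front board tilted out; the dabbas stand in it. Origin: centre of its underside on the counter; x from front to back board, y along its width, z up. Outside 154 (x) by 294 (y), boards 12 thick, inner floor 10 above the counter, inside 130 by 270. Sides 70 high, back 85; front board leans out 40 deg, ending 121 in front of the origin, 60 high.
- dabba_large_mouth (a point): Mouth centre, in the rim's plane, of the wider, taller of the two open empty steel dabbas standing in the bin, one toward each end. Straight-sided can, 88 mm outside diameter, 95 mm tall, wall 2 mm, 140 g, loose; rim 105 mm above the counter. z up out of the mouth.
- lid_large_knob (a point): Middle of the knob of the wider steel lid, lying skirt down on the counter; fits the wider, taller dabba. (In mm) 99 across its rolled edge, 55 g; skirt inside 93 diameter, 14 deep (slips over the can, 2.5 clear all round), plate 2 thick, knob 19 diameter, 22 tall on the plate. The point is 11 above the plate's top, 27 above the skirt's edge, and 13 above the rim plane once seated. z up through the knob.
- dabba_small_mouth (a point): Mouth centre, in the rim's plane, of the narrower, shorter of the two open empty steel dabbas standing in the bin, one toward each end. Straight-sided can, 64 mm outside diameter, 80 mm tall, wall 2 mm, 85 g, loose; rim 90 mm above the counter. z up out of the mouth.
- lid_small_knob (a point): Middle of the knob of the narrower steel lid, lying skirt down on the counter; fits the narrower, shorter dabba. (In mm) 75 across its rolled edge, 35 g; skirt inside 69 diameter, 14 deep (slips over the can, 2.5 clear all round), plate 2 thick, knob 19 diameter, 22 tall on the plate. The point is 11 above the plate's top, 27 above the skirt's edge, and 13 above the rim plane once seated. z up through the knob.
- dabba_closed_mid (a point): Bystander: a third, full steel dabba, 76 mm diameter, already closed with its own lid (85 mm across), 114 mm tall over the knob. Point on its axis 63 mm above its base.
- tumbler_mid (a point): Bystander: glass tumbler turned upside down, 72 mm diameter at the counter, 58 mm on top, 95 mm tall. Point on its axis, half-way up.
- funnel_mid (a point): Bystander: black plastic funnel standing on its wide mouth, spout up; 104 mm diameter at the counter, 110 mm tall, with a small hanging tab. Point on its axis, half-way up.
- mortar_mid (a point): Bystander: white ceramic mortar, 124 mm diameter at the rim, 85 mm tall, with its wooden pestle leaning in it (one piece with it here), reaching about 155 mm up and 80 mm out from the axis along the mortar's x. Point on the mortar's axis, half-way up.
- katori_mid (a point): Bystander: small steel bowl, 90 mm diameter at the rim, 38 mm tall. Point on its axis, half-way up.
- tongs_mid (a point): Bystander: flat steel kitchen tongs lying on edge along their x, 200 mm long, about 32 mm wide, up to 20 mm high. Point near the middle of their length, between the arms.
- spoon: Bystander: steel spoon lying along its x behind the bin, about 200 mm long, under 30 mm high.
There are look-alikes about, which are no part of the job. What is shaped like the part that bears lid_large_knob but green or turquoise is not meant.

How it is judged:
By the outcome, as a careful person would: the job done as asked, in the order asked, and still so for the second after the job is handed in, with the robot touching nothing.
It also fails if it takes over 64 s, if anything falls off the work surface, if the arm or the gripper's body presses on something with over 40 N, if the wrist force passes 120 N, or if a joint passes its speed limit or range.

## Working session

There is one attempt and no reset: what is moved stays moved. The work goes in short steps, Python scripts to look and compute and a tool call to move; the robot and the scene stay as the last step left them, time stands still between calls to the robot, and variables do not carry over. Pictures are saved under pics/ and viewed, at most 10 in all, crops included, and the job is handed in when it is done.

Besides the shell and the picture viewer there is one more tool, called in YAML: its name, and indented under it one key for each argument. play_rows: Moves the arm, as the interface text tells. Its arguments: {"type":"object","properties":{"targets":{"type":"array"}},"required":["targets"]}

```bash
mkdir -p pics; cat > h.py <<'E'
import numpy as np, cv2
from cell import ctrl
from scipy.spatial.transform import Rotation as R
def world(cam,depth,u,v):
    c=ctrl.calibration(cam); f=192/np.tan(np.radians(c['vfov'])/2)
    d=depth[v,u]; E=np.array(c['extrinsics'])
    p=np.stack([(u-c['cx'])/f*d,(v-c['cy'])/f*d,d,np.ones_like(d)],-1)
    return (p@E.T)[...,:3]
E
python3 - <<'E'
from h import *
s=ctrl.read_state();print(s)
ims=[]
for c in("top","scene"):
    im,d=ctrl.get_image(c);np.savez(f"{c}.npz",im=im,d=d)
    cv2.imwrite(f"pics/{c}0.png",im[...,::-1])
    for n in("dabba_large_mouth","dabba_small_mouth","lid_large_knob","lid_small_knob","dabba_closed_mid","bin"):
        for r in ctrl.trace(c,n)[:4]:
            v,u=np.nonzero(r['pixels']); k=d[v,u]>0; P=world(c,d,u[k],v[k])
            print(c,n,round(r['confidence'],2),np.round(r['bbox']),np.round(np.median(P,0)) , np.round(P.min(0)),np.round(P.max(0)))
    ims.append(im)
E
```

```text
{'clock': 0.0, 'qpos': array([ 1.26918833,  0.62932237,  0.03841342,  1.51837812, -0.02704032,
        0.99630567, -0.01998533]), 'qd': array([ 0.00170691,  0.00137377,  0.00012109, -0.00045683,  0.00038279,
       -0.00064143,  0.00027873]), 'tau': array([-6.24213317e-04, -5.63413668e+01,  1.22594129e+00, -1.93447137e+01,
        1.09931873e-02,  1.04144230e-02,  2.13262751e-06]), 'eef_pos': array([ 151.77725351, -631.4304816 ,  255.40067921]), 'tool_rot': array([-3.13969550e+00, -2.64999833e-05,  2.35823552e-01]), 'force': array([-0.09045492, -0.49476035, -0.60135626]), 'torque': array([ 0.01671176, -0.01926319,  0.06606934]), 'gripper_force': 0.0, 'width': 85.53046615481121}
top dabba_large_mouth 0.95 [170. 167. 204. 199.] [565. 141.  16.] [515.  90.   3.] [602. 178. 107.]
top dabba_large_mouth 0.21 [235. 116. 261. 149.] [715. -63.  91.] [ 679. -103.   -1.] [793. -24. 116.]
top dabba_small_mouth 0.57 [139. 184. 162. 207.] [526. 258.  33.] [491. 219.   4.] [567. 287.  92.]
top lid_large_knob 0.92 [343. 221. 374. 250.] [ 383. -428.   15.] [ 334. -478.   -6.] [ 432. -383.   41.]
top 
[... 932 characters left out ...]
1. 249. 158. 286.] [ 390. -434.   16.] [ 335. -479.   -3.] [ 432. -381.   40.]
scene lid_large_knob 0.75 [124. 200. 158. 230.] [ 261. -310.   16.] [ 205. -352.   -0.] [ 302. -257.   39.]
scene lid_large_knob 0.68 [191. 261. 231. 300.] [ 560. -358.   16.] [ 507. -403.   -3.] [ 603. -298.   41.]
scene lid_large_knob 0.55 [168. 218. 204. 247.] [ 412. -279.   17.] [ 357. -321.   -0.] [ 454. -225.   39.]
scene lid_small_knob 0.7 [236. 231. 264. 255.] [ 582. -204.   17.] [ 540. -235.   -1.] [ 613. -162.   40.]
scene dabba_closed_mid 0.85 [308. 201. 341. 246.] [729. -81.  92.] [ 682. -106.    0.] [766.   4. 115.]
scene bin 0.7 [262. 116. 338. 191.] [515. 152.  41.] [356.  24.  -2.] [651. 440.  93.]
```

View pics/top0.png

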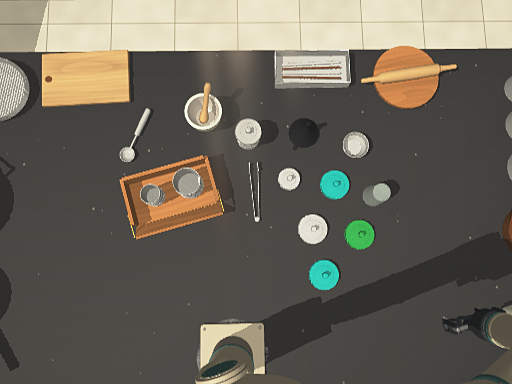

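View pics/scene0.png

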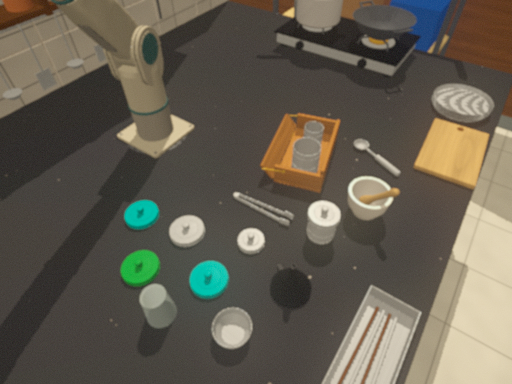

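The top view shows five lids. Turquoise ones are at (335,184) and (323,275), a green one at (360,234), and all three are look-alikes. The wide steel lid is at (312,229) and the small steel lid at (289,179). The dabbas in the bin are at (187,183), large, and (151,195), small. The steel lids fit because they're uncoloured, and I'll confirm that in a crop.

```bash
python3 - <<'E'
from h import *
from scipy.optimize import least_squares
z=np.load("top.npz");im,d=z['im'],z['d']
cv2.imwrite("pics/crop1.png",cv2.resize(im[145:300,115:385],None,fx=2.9,fy=2.9,interpolation=cv2.INTER_CUBIC)[...,::-1])
for c in("top","scene"):
    z=np.load(c+".npz");d=z['d']
    v,u=np.mgrid[0:384,0:512];v=v.ravel();u=u.ravel();k=d[v,u]>0;P=world(c,d,u[k],v[k])
    for n,x,y,r in(("large",407,-272,49.5),("small",576,-199,37.5)):
        q=P[np.hypot(P[:,0]-x,P[:,1]-y)<60]
        L=q[(q[:,2]>9)&(q[:,2]<24)];K=q[(q[:,2]>28)]
        print(c,n,"plate",(L.min(0)+L.max(0))/2,np.ptp(L,0),len(L),"knob",np.median(K,0),len(K),K[:,2].max())
    for n,x,y,r,zr in(("L",560,134,43,105),("S",527,254,31,90)):
        q=P[(np.hypot(P[:,0]-x,P[:,1]-y)<r+12)&(P[:,2]>zr-7)&(P[:,2]<zr+7)]
        s=least_squares(lambda p:np.hypot(q[:,0]-p[0],q[:,1]-p[1])-r,[x,y],loss='soft_l1',f_scale=2)
        print(c,n,s.x,len(q),np.abs(s.fun).mean(),np.ptp(q,0))
E
```

```text
top large plate [ 403.86434683 -275.3889092    15.89633894] [93.97368627 95.91099171 13.77088089] 613 knob [ 402.75237895 -273.77033278   34.29604973] 28 39.58513539189357
top small plate [ 575.10447863 -200.38815604   16.1691936 ] [69.67970236 69.55218865 14.31956215] 326 knob [ 574.35439033 -198.16395702   35.0597506 ] 22 42.0012692781836
top L [558.61791518 134.72319756] 67 0.6150646420740754 [83.99442429 85.27035903 12.03713546]
top S [522.72748073 251.84868338] 56 0.719248471795563 [60.78275981 63.02726506 10.90068232]
scene large plate [ 405.28186745 -271.97240938   15.58748466] [97.07603794 97.42874784 12.41778918] 745 knob [ 407.22264744 -274.50403988   36.3626988 ] 33 39.36608157840931
scene small plate [ 576.888536   -198.22841496   15.3771608 ] [72.93436729 73.61809355 12.11864817] 440 knob [ 579.28216136 -201.43550754   36.5748004 ] 36 39.945223984679274
scene L [559.96907892 136.33648542] 137 1.0826610667136245 [88.27991135 89.86246895 10.75657326]
scene S [523.72704235 253.2785288 ] 94 1.208137698773466 [63.31263947 68.47658576 11.19805039]
```

View pics/crop1.png

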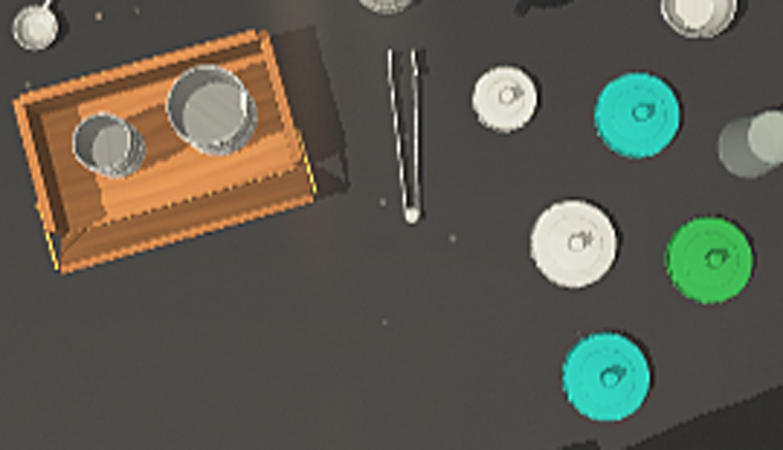

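The crop confirms it: both plain steel lids, wide at crop (573,243) and small at (505,98), are the ones meant. The other three are coloured. I'll move over the wide lid with the jaws half closed.

play_rows:
  targets:
    - [0.5,33,-28.8,8.6,0]
    - [0.5,33,-28.8,8.6,0]
    - [0.5,33,-28.8,8.6,0]
    - [0.5,33,-28.8,8.6,0]
    - [0.5,33,-28.8,8.6,0]
    - [0.5,33,-28.8,8.6,0]
    - [0.5,33,-28.8,8.6,0]
    - [0.5,33,-28.8,8.6,0]
    - [0.5,33,-28.8,8.6,0]
    - [0.5,33,-28.8,8.6,0]

```text
clock: 1.7
eef_pos: [409.7, -267.9, 169.5]
tool_rot: [-3.138, -0.002, 0.248]
force: [-0.1, 0.5, -0.1]
width: 42.6
gripper_force: 0.0
```

```bash
cat >> h.py <<'E'
def wristcloud(name=None):
    s=ctrl.read_state(); im,d=ctrl.get_image("wrist"); c=ctrl.calibration("wrist")
    f=192/np.tan(np.radians(c['vfov'])/2); v,u=np.mgrid[0:384,0:512]
    x=u-c['cx'];y=v-c['cy'];r=np.hypot(x,y)+1e-9;t=r/f
    ok=(d>0)&(t<1.3); k=np.tan(np.clip(t,0,1.3))/r
    p=np.stack([x*k*d,y*k*d,d,np.ones_like(d)],-1)@np.array(c['mount']).T
    W=p[...,:3]@R.from_euler('xyz',s['tool_rot']).as_matrix().T+s['eef_pos']
    if name: cv2.imwrite(f"pics/{name}.png",im[...,::-1])
    return s,im,W,ok
def circ(P,x,y,r,z0,z1,m=12,free=False):
    from scipy.optimize import least_squares
    q=P[(np.hypot(P[:,0]-x,P[:,1]-y)<r+m)&(np.hypot(P[:,0]-x,P[:,1]-y)>r-m)&(P[:,2]>z0)&(P[:,2]<z1)]
    s=least_squares(lambda p:np.hypot(q[:,0]-p[0],q[:,1]-p[1])-r,[x,y],loss='soft_l1',f_scale=1.5)
    return s.x,len(q),np.abs(s.fun).mean()
def tool(s,w): # world target for TCP -> move in cm, tool axes
    return R.from_euler('xyz',s['tool_rot']).as_matrix().T@(np.array(w)-s['eef_pos'])/10
E
python3 - <<'E'
from h import *
s,im,W,ok=wristcloud("w1")
print(s['eef_pos'],s['tool_rot'],s['qpos'].round(2),s['width'],s['clock'],ctrl.finger_overhang)
P=W[ok]
q=P[np.hypot(P[:,0]-405,P[:,1]+274)<60]
L=q[(q[:,2]>8)&(q[:,2]<24)];K=q[(q[:,2]>28)&(q[:,2]<45)]
print("plate",(L.min(0)+L.max(0))/2,np.ptp(L,0),len(L),"knob",np.median(K,0),(K.min(0)+K.max(0))/2,np.ptp(K,0),len(K))
for n in [(405,-274)]: print(tool(s,[*n,44]))
E
```

```text
[ 409.73689932 -267.85016575  169.47527953] [-3.13776724e+00 -2.10236280e-03  2.47904197e-01] [ 0.5   0.54  0.04  2.04 -0.05  0.56 -0.75] 42.608215128668675 1.7 25.0
plate [ 404.55301125 -274.9343003    16.04136801] [96.59561557 96.50172427 15.90820752] 7071 knob [ 405.77660002 -273.91730236   36.37620216] [ 404.33147848 -274.16204541   33.40163766] [18.36543286 17.73558324 10.79823828] 333
[-0.63648694  0.52794288 12.54428974]
```

View pics/w1.png

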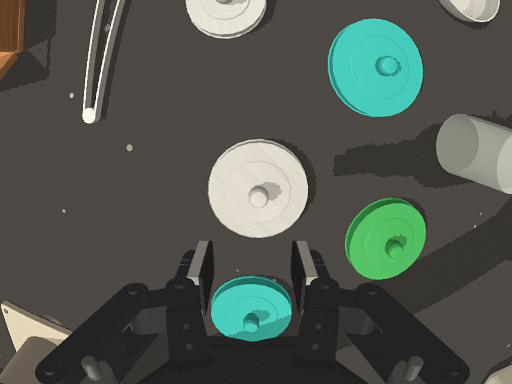

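The wrist view shows the wide steel lid at (258,190), with its knob between the jaws. I'll descend and settle.

play_rows:
  targets:
    - [0.5,0,0,4,0]
    - [0.5,0,0,8,0]
    - [0.5,0,0,9.5,0]
    - [0.5,0,0,9.5,0]
    - [0.5,0,0,9.5,0]
    - [0.5,0,0,9.5,0]

```text
clock: 2.35
eef_pos: [406.0, -276.1, 76.5]
tool_rot: [3.14, -0.002, 0.235]
force: [0.4, -0.2, 1.0]
width: 42.8
gripper_force: 0.0
```

```bash
python3 - <<'E'
from h import *
s,im,W,ok=wristcloud()
print(s['eef_pos'],s['tool_rot'],s['qd'].round(3),s['width'])
P=W[ok]
q=P[np.hypot(P[:,0]-405,P[:,1]+274)<60]
L=q[(q[:,2]>12)&(q[:,2]<20)];K=q[(q[:,2]>28)&(q[:,2]<45)&(np.hypot(q[:,0]-405,q[:,1]+274)<14)]
print("plate",(L.min(0)+L.max(0))/2,np.ptp(L,0),len(L),"knob",np.median(K,0),(K.min(0)+K.max(0))/2,np.ptp(K,0),len(K))
print(tool(s,[404.5,-274.3,44]))
E
```

```text
[ 405.96708498 -276.05241488   76.5420529 ] [ 3.13959131e+00 -1.58359414e-03  2.34755557e-01] [-0.005 -0.008 -0.004  0.002 -0.002 -0.004 -0.   ] 42.83832896113079
plate [ 404.05751608 -274.940394     15.48164028] [97.34389337 96.85630077  6.7237182 ] 12879 knob [ 407.03773656 -274.31001587   36.28474027] [ 405.0460495  -274.68620942   33.53343909] [17.2930495  18.20696796 10.93263161] 701
[-0.10707558 -0.21107205  3.25362389]
```

play_rows:
  targets:
    - [0.5,-0.1,-0.1,1.5,0]
    - [0.5,-0.1,-0.1,3.1,0]
    - [0.5,-0.1,-0.1,3.1,0]
    - [0.5,-0.1,-0.1,3.1,0]
    - [1,-0.1,-0.1,3.1,0]
    - [1,-0.1,-0.1,3.1,0]
    - [1,-0.1,-0.1,3.1,0]
    - [1,-0.1,-0.1,3.1,0]
    - [1,-0.1,-0.1,3.1,0]
    - [1,-0.1,-0.1,3.1,0]

```text
clock: 3.4
eef_pos: [404.8, -274.5, 45.5]
tool_rot: [3.14, -0.001, 0.236]
force: [0.0, -1.0, 6.3]
width: 16.1
gripper_force: 58.4
```

play_rows:
  targets:
    - [1,0,0,-1,0]
    - [1,0,0,-4,0]
    - [1,0,0,-8,0]
    - [1,0,0,-12,0]
    - [1,0,0,-16,0]
    - [1,0,0,-16,0]
    - [1,0,0,-16,0]
    - [1,0,0,-16,0]

```text
clock: 4.2
eef_pos: [403.6, -273.6, 203.8]
tool_rot: [-3.14, 0.001, 0.236]
force: [0.1, -0.2, -0.4]
width: 16.8
gripper_force: 58.6
```

```bash
python3 - <<'E'
from h import *
s,im,W,ok=wristcloud("w2")
print(s['eef_pos'],s['tool_rot'],s['width'],s['gripper_force'],s['force'])
P=W[ok]; e=s['eef_pos']
q=P[(np.hypot(P[:,0]-e[0],P[:,1]-e[1])<60)&(np.abs(P[:,2]-e[2]+40)<40)]
print(np.histogram(q[:,2]-e[2],bins=20))
L=q[(q[:,2]-e[2]<-26)&(q[:,2]-e[2]>-34)]
print((L.min(0)+L.max(0))/2-e,np.ptp(L,0))
A=np.c_[L[:,:2]-e[:2],np.ones(len(L))];print("plane",np.linalg.lstsq(A,L[:,2]-e[2],rcond=None)[0])
print(tool(s,[559.3,135.5,200]))
E
```

```text
[ 403.560478   -273.61308278  203.83629056] [-3.14042885e+00  1.01944911e-03  2.35881851e-01] 16.750410303656576 58.6431097984314 [ 0.05021271 -0.19297749 -0.38606646]
(array([ 258,  295,   90,  111,  114,  120, 7377, 6509,   25,   26,   88,
        128,  182,  204,  250,  402,  593,  144,  145,  160]), array([-4.53586271e+01, -4.30917768e+01, -4.08249265e+01, -3.85580763e+01,
       -3.62912260e+01, -3.40243757e+01, -3.17575254e+01, -2.94906751e+01,
       -2.72238248e+01, -2.49569745e+01, -2.26901242e+01, -2.04232739e+01,
       -1.81564236e+01, -1.58895733e+01, -1.36227230e+01, -1.13558727e+01,
       -9.08902246e+00, -6.82217217e+00, -4.55532187e+00, -2.28847158e+00,
       -2.16212890e-02]))
[ -0.66415319  -0.48347894 -30.20395771] [96.77501762 96.48903715  7.56479969]
plane [-6.53055310e-03  1.15845693e-03 -2.94371052e+01]
[ 24.7040599  -36.13833595   0.4005029 ]
```

View pics/w2.png

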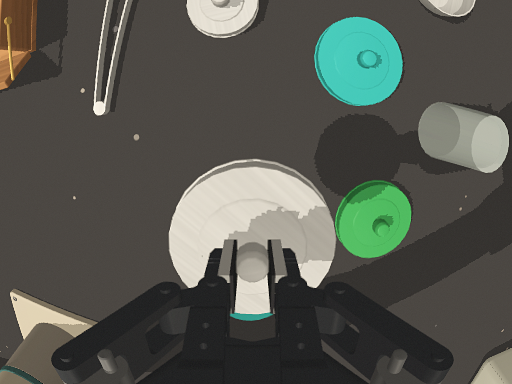

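The lid is held level. I'll carry it to a point in front of the bin and look at the dabbas from there.

play_rows:
  targets:
    - [1,0.8,-2,0,0]
    - [1,2.3,-6,0,0]
    - [1,3.9,-10.2,0,0]
    - [1,5.6,-14.5,0,0]
    - [1,7.2,-18.7,0,0]
    - [1,8.9,-23,0,0]
    - [1,10.5,-27.3,0,0]
    - [1,12.1,-31.5,0,0]
    - [1,13.3,-34.6,0,0]
    - [1,14,-36.5,0,0]

```text
clock: 5.25
eef_pos: [454.4, 116.7, 203.0]
tool_rot: [-3.141, 0.002, 0.24]
force: [0.2, -1.0, -2.2]
width: 16.6
gripper_force: 58.7
```

play_rows:
  targets:
    - [1,0,0,0,0]
    - [1,0,0,0,0]
    - [1,0,0,0,0]
    - [1,0,0,0,0]

```text
clock: 5.65
eef_pos: [454.9, 111.9, 204.1]
tool_rot: [3.141, 0.001, 0.233]
force: [0.9, -0.6, -0.7]
width: 16.6
gripper_force: 58.7
```

```bash
python3 - <<'E'
from h import *
s,im,W,ok=wristcloud()
e=s['eef_pos'];print(e,s['tool_rot'],s['width'],s['qd'].round(3),s['qpos'].round(2))
P=W[ok]
for n,x,y,r,zr in(("L",559.3,135.5,43,105),("S",523.2,252.5,31,90)):
    print(n,circ(P,x,y,r,zr-5,zr+6,8))
q=P[(np.hypot(P[:,0]-e[0],P[:,1]-e[1])<60)]
L=q[(q[:,2]-e[2]<-26)&(q[:,2]-e[2]>-34)]
print((L.min(0)+L.max(0))/2-e,np.ptp(L,0))
print(tool(s,[560,136,200]))
E
```

```text
[454.91348672 111.86051232 204.06324304] [3.14097294e+00 9.65806320e-04 2.33254434e-01] 16.574420469577472 [-0.001 -0.003 -0.004 -0.006 -0.    -0.    -0.001] [-0.36  0.45  0.08  2.07 -0.06  0.62 -1.58]
L (array([558.64358478, 134.87847813]), 1305, np.float64(0.7499708060012167))
S (array([522.631638 , 251.2211074]), 774, np.float64(0.6318079744920987))
[ -0.71441152  -0.505097   -30.41083899] [96.62671504 96.49828132  7.10541838]
[10.78242941  0.08019995  0.39596053]
```

play_rows:
  targets:
    - [1,2.5,0,0,0]
    - [1,6,0.1,0,0]
    - [1,9,0.1,0,0]
    - [1,10.7,0.1,0,0]
    - [1,10.7,0.1,2,0]
    - [1,10.7,0.1,4,0]
    - [1,10.7,0.1,4,0]
    - [1,10.7,0.1,4,0]
    - [1,10.7,0.1,4,0]
    - [1,10.7,0.1,4,0]

```text
clock: 6.7
eef_pos: [560.1, 137.5, 165.5]
tool_rot: [-3.142, -0.002, 0.235]
force: [-0.8, 0.0, -1.5]
width: 16.5
gripper_force: 58.7
```

```bash
python3 - <<'E'
from h import *
s=ctrl.read_state();print(s['eef_pos'],s['tool_rot'],s['force'])
print(tool(s,[559.3,135.4,136.5]))
E
```

```text
[560.05712355 137.46342908 165.46049103] [-3.14152168e+00 -2.02291601e-03  2.35473685e-01] [-0.80198346  0.01481863 -1.52162378]
[-0.12762175  0.18319022  2.89578387]
```

play_rows:
  targets:
    - [1,-0.1,0.1,0.2,0]
    - [1,-0.1,0.1,0.2,0]
    - [1,-0.1,0.1,0.6,0]
    - [1,-0.1,0.1,1.0,0]
    - [1,-0.1,0.1,1.4,0]
    - [1,-0.1,0.1,1.7,0]
    - [1,-0.1,0.1,1.7,0]
    - [1,-0.1,0.1,1.7,0]

```text
clock: 7.5
eef_pos: [558.6, 136.3, 147.2]
tool_rot: [3.142, 0.0, 0.236]
force: [-0.0, 0.0, -0.2]
width: 16.4
gripper_force: 58.7
```

```bash
python3 - <<'E'
from h import *
s,im,W,ok=wristcloud()
e=s['eef_pos'];print(e,s['tool_rot'],s['force'],s['torque'])
P=W[ok];q=P[(np.hypot(P[:,0]-e[0],P[:,1]-e[1])<60)]
L=q[(q[:,2]-e[2]<-26)&(q[:,2]-e[2]>-34)]
print((L.min(0)+L.max(0))/2-e,np.ptp(L,0))
A=np.c_[L[:,:2]-e[:2],np.ones(len(L))];print("plane",np.linalg.lstsq(A,L[:,2]-e[2],rcond=None)[0])
print(tool(s,[559.3,135.4,136.5]))
E
```

```text
[558.64790026 136.26729833 147.17325741] [3.14155815e+00 2.12533782e-04 2.35849322e-01] [-0.03546058  0.04039184 -0.20094119] [0.02441416 0.01205044 0.04285485]
[ -0.63159321  -0.61702344 -30.33276346] [96.96550417 96.51843021  7.32966753]
plane [-5.75354487e-03 -1.16555019e-04 -2.94734515e+01]
[0.0433655  0.09952954 1.06731998]
```

Skirt edge is about 3 mm below the rim plane with no force, so it's engaging. I'll lower it on to light contact.

play_rows:
  targets:
    - [1,0,0,0.4,0]
    - [1,0,0,0.7,0]
    - [1,0,0,0.9,0]
    - [1,0,0,1.0,0]
    - [1,0,0,1.0,0]
    - [1,0,0,1.0,0]

```text
clock: 8.15
eef_pos: [558.7, 136.3, 137.4]
tool_rot: [3.142, -0.0, 0.236]
force: [-0.1, -0.4, -0.2]
width: 16.4
gripper_force: 58.6
```

play_rows:
  targets:
    - [1,0,0,0.1,0]
    - [1,0,0,0.1,0]
    - [1,0,0,0.1,0]
    - [1,0,0,0.1,0]

```text
clock: 8.55
eef_pos: [558.8, 136.3, 136.5]
tool_rot: [-3.142, -0.0, 0.236]
force: [-0.7, -0.3, 1.7]
width: 16.9
gripper_force: 59.0
```

play_rows:
  targets:
    - [0.55,0,0,0,0]
    - [0.55,0,0,0,0]
    - [0.55,0,0,0,0]
    - [0.55,0,0,0,0]
    - [0.5,0,0,-3,0]
    - [0.5,0,0,-6,0]
    - [0.5,-4,0,-9,0]
    - [0.5,-8,0,-9,0]
    - [0.5,-8,0,-9,0]
    - [0.5,-8,0,-9,0]

```text
clock: 9.55
eef_pos: [480.5, 117.5, 226.8]
tool_rot: [-3.141, -0.001, 0.236]
force: [0.7, -0.6, 0.1]
width: 42.8
gripper_force: 0.0
```

```bash
python3 - <<'E'
from h import *
s,im,W,ok=wristcloud("w3")
e=s['eef_pos'];print(e,s['tool_rot'],s['width'])
P=W[ok]
q=P[(np.hypot(P[:,0]-558.7,P[:,1]-135)<55)];L=q[(q[:,2]>100)&(q[:,2]<112)]
print((L.min(0)+L.max(0))/2,np.ptp(L,0),np.median(L[:,2]))
A=np.c_[L[:,:2]-[558.7,135],np.ones(len(L))];print("plane",np.linalg.lstsq(A,L[:,2],rcond=None)[0])
print(circ(P,523.2,252,31,85,96,8))
print("to small lid",tool(s,[576,-199.5,200]))
E
```

```text
[480.456093   117.48945592 226.75069301] [-3.14147468e+00 -6.31638198e-04  2.35864708e-01] 42.81988418169202
[558.21595073 135.96212277 107.07822964] [96.31536415 96.27654121  6.16740286] 107.02449427678762
plane [-7.74361705e-04  5.83601453e-05  1.07064783e+02]
(array([522.68782762, 251.28440302]), 638, np.float64(0.6427860192457218))
to small lid [ 1.88063346 33.05430756  2.6723582 ]
```

View pics/w3.png

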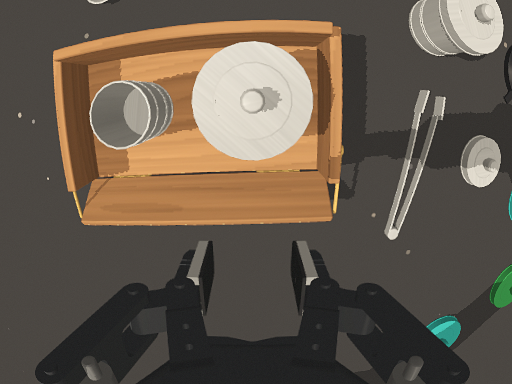

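The view shows the wide lid level on its dabba at (252,100), with the small open dabba at (130,115). The plate is at 107 mm, so it's seated. Next is the small lid.

play_rows:
  targets:
    - [0.5,0.3,4,0,0]
    - [0.5,0.5,9,0,0]
    - [0.5,0.8,14,0,0]
    - [0.5,1,19,0,0]
    - [0.5,1.3,24,2,0]
    - [0.5,1.6,28,5,0]
    - [0.5,1.9,32,8,0]
    - [0.5,1.9,33.1,12,0]
    - [0.5,1.9,33.1,15,0]
    - [0.5,1.9,33.1,15,0]

```text
clock: 10.6
eef_pos: [574.2, -199.8, 71.2]
tool_rot: [-3.137, 0.007, 0.234]
force: [-1.8, 0.7, 0.3]
width: 42.8
gripper_force: 0.0
```

play_rows:
  targets:
    - [0.5,0,0,0,0]
    - [0.5,0,0,0,0]
    - [0.5,0,0,0,0]
    - [0.5,0,0,0,0]

```text
clock: 11.0
eef_pos: [577.8, -199.7, 78.0]
tool_rot: [3.14, -0.003, 0.237]
force: [0.4, 0.5, 0.9]
width: 42.7
gripper_force: 0.0
```

```bash
python3 - <<'E'
from h import *
s,im,W,ok=wristcloud()
print(s['eef_pos'],s['tool_rot'],s['qd'].round(3),s['width'])
P=W[ok]
q=P[np.hypot(P[:,0]-576,P[:,1]+199.5)<45]
L=q[(q[:,2]>12)&(q[:,2]<20)];K=q[(q[:,2]>28)&(q[:,2]<45)&(np.hypot(q[:,0]-576,q[:,1]+199.5)<14)]
l=(L.min(0)+L.max(0))/2
print("plate",l,np.ptp(L,0),len(L),"knob",np.median(K,0),(K.min(0)+K.max(0))/2,np.ptp(K,0),len(K))
print(tool(s,[l[0]+.3,l[1]+.3,45]))
E
```

```text
[ 577.78478028 -199.70360137   77.99327998] [ 3.14017584e+00 -2.50935122e-03  2.36528876e-01] [ 0.003  0.007  0.002  0.005  0.002 -0.002  0.002] 42.67693924647181
plate [ 576.38587768 -200.36779616   15.41706006] [72.36624917 73.48714853  6.73977348] 7350 knob [ 579.2110761  -199.63598639   36.35208232] [ 576.97357728 -199.99573379   33.40457883] [17.69441333 17.54311013 10.71944298] 691
[-0.12364357  0.00498079  3.29903849]
```

play_rows:
  targets:
    - [0.5,-0.1,0,1.5,0]
    - [0.5,-0.1,0,3.1,0]
    - [0.5,-0.1,0,3.1,0]
    - [0.5,-0.1,0,3.1,0]
    - [1,-0.1,0,3.1,0]
    - [1,-0.1,0,3.1,0]
    - [1,-0.1,0,3.1,0]
    - [1,-0.1,0,3.1,0]
    - [1,-0.1,0,3.1,0]
    - [1,-0.1,0,3.1,0]

```text
clock: 12.05
eef_pos: [576.1, -200.2, 45.8]
tool_rot: [3.141, -0.001, 0.236]
force: [0.3, -0.2, 3.2]
width: 16.6
gripper_force: 58.7
```

play_rows:
  targets:
    - [1,0,0,-1,0]
    - [1,0,0,-4,0]
    - [1,0,0,-8,0]
    - [1,0,0,-12,0]
    - [1,0,0,-16,0]
    - [1,0,0,-17,0]
    - [1,0,0,-17,0]
    - [1,0,0,-17,0]
    - [1,0,0,-17,0]

```text
clock: 12.95
eef_pos: [574.5, -199.6, 213.4]
tool_rot: [-3.14, 0.003, 0.236]
force: [0.1, -0.8, 0.0]
width: 16.5
gripper_force: 58.6
```

```bash
cat > lid.py <<'E'
from h import *
s,im,W,ok=wristcloud()
e=s['eef_pos'];print(e,s['tool_rot'],s['width'],s['force'])
P=W[ok];q=P[(np.hypot(P[:,0]-e[0],P[:,1]-e[1])<60)]
L=q[(q[:,2]-e[2]<-26)&(q[:,2]-e[2]>-34)]
print((L.min(0)+L.max(0))/2-e,np.ptp(L,0))
A=np.c_[L[:,:2]-e[:2],np.ones(len(L))];print("plane",np.linalg.lstsq(A,L[:,2]-e[2],rcond=None)[0])
print(circ(P,523.2,252,31,85,96,8))
print(tool(s,[430,231,215]),tool(s,[523,252,121]))
E
python3 lid.py
```

```text
[ 574.49266217 -199.58995636  213.43283563] [-3.13963035  0.00320173  0.23588672] 16.52946184384025 [ 0.1229118  -0.82741147  0.04912527]
[  0.33979467  -0.50297428 -30.49615278] [72.32509305 72.67211242  7.00266334]
plane [-7.34523190e-03  1.24245154e-03 -2.98287064e+01]
(array([523.2, 252. ]), 0, np.float64(nan))
[ -3.98649834 -45.24364869  -0.05517191] [  5.57678971 -45.09365032   9.31398078]h.py:22: RuntimeWarning: Mean of empty slice.
  return s.x,len(q),np.abs(s.fun).mean()
  ret = ret.dtype.type(ret / rcount)
```

play_rows:
  targets:
    - [1,-0.2,-2,0,0]
    - [1,-0.6,-6.5,0,0]
    - [1,-1,-11.2,0,0]
    - [1,-1.4,-16,0,0]
    - [1,-1.8,-20.8,0,0]
    - [1,-2.3,-25.6,0,0]
    - [1,-2.7,-30.4,0,0]
    - [1,-3.1,-35.2,0,0]
    - [1,-3.6,-40,0,0]
    - [1,-4,-43.5,0,0]

```text
clock: 14.0
eef_pos: [433.2, 216.5, 214.3]
tool_rot: [-3.141, 0.002, 0.239]
force: [0.2, 0.5, -0.4]
width: 16.9
gripper_force: 58.7
```

play_rows:
  targets:
    - [1,0,-1.5,0,0]
    - [1,0,-1.5,0,0]
    - [1,0,-1.5,0,0]
    - [1,0,-1.5,0,0]
    - [1,0,-1.5,0,0]

```text
clock: 14.5
eef_pos: [432.4, 226.3, 215.2]
tool_rot: [3.141, 0.0, 0.233]
force: [0.5, -0.4, -0.4]
width: 16.4
gripper_force: 58.7
```

```bash
python3 lid.py
```

```text
[432.37484002 226.32106685 215.22803143] [3.14078317e+00 1.37164461e-04 2.32620971e-01] 16.377283185732104 [ 0.48370666 -0.4001126  -0.41819375]
[  0.59799636  -0.56481961 -30.35180879] [72.34570616 72.50684336  7.27050365]
plane [-4.58243120e-03 -6.92920239e-04 -2.97760364e+01]
(array([522.45013549, 251.93227245]), 690, np.float64(0.7051657102231011))
[-0.12322153 -0.51005604  0.02240717] [ 9.41168739 -0.41718495  9.42117767]
```

play_rows:
  targets:
    - [1,2.5,-0.1,0,0]
    - [1,6,-0.2,0,0]
    - [1,8.5,-0.3,0,0]
    - [1,9.3,-0.3,1,0]
    - [1,9.3,-0.3,3,0]
    - [1,9.3,-0.3,5.5,0]
    - [1,9.3,-0.3,6,0]
    - [1,9.3,-0.3,6,0]
    - [1,9.3,-0.3,6,0]
    - [1,9.3,-0.3,6,0]

```text
clock: 15.55
eef_pos: [522.0, 253.0, 156.5]
tool_rot: [-3.141, -0.002, 0.236]
force: [0.1, -0.3, -1.0]
width: 16.3
gripper_force: 58.7
```

```bash
python3 - <<'E'
from h import *
s=ctrl.read_state();print(s['eef_pos'],s['tool_rot'],s['force'],tool(s,[522.1,252,121.7]))
E
```

```text
[522.00055895 253.01003614 156.49197171] [-3.14109283e+00 -1.99296160e-03  2.35642226e-01] [ 0.09920875 -0.25431774 -0.97351747] [-0.02084564  0.1022729   3.47911185]
```

play_rows:
  targets:
    - [1,0,0.1,0.4,0]
    - [1,0,0.1,0.8,0]
    - [1,0,0.1,1.2,0]
    - [1,0,0.1,1.6,0]
    - [1,0,0.1,2,0]
    - [1,0,0.1,2.3,0]
    - [1,0,0.1,2.3,0]
    - [1,0,0.1,2.3,0]

```text
clock: 16.35
eef_pos: [521.7, 251.8, 132.2]
tool_rot: [3.142, 0.0, 0.236]
force: [0.1, 0.5, 0.2]
width: 16.5
gripper_force: 58.7
```

```bash
python3 lid.py 2>/dev/null
```

```text
[521.66290432 251.79714477 132.24224575] [3.14154178e+00 8.23118696e-05 2.35795337e-01] 16.508219067521168 [0.11444317 0.46262792 0.19505265]
[  0.42935568  -0.58175221 -30.52409562] [72.30539286 72.53219947  6.92604146]
plane [-3.37625772e-03 -3.43170943e-04 -2.98281311e+01]
(array([528.01824158, 252.85382227]), 744, np.float64(1.1317598203812145))
[-9.39918514 -0.11880832 -8.27500784] [0.13484124 0.01145535 1.12421406]
```

play_rows:
  targets:
    - [1,0,0,0.4,0]
    - [1,0,0,0.7,0]
    - [1,0,0,0.9,0]
    - [1,0,0,1.0,0]
    - [1,0,0,1.0,0]
    - [1,0,0,1.0,0]

```text
clock: 17.0
eef_pos: [521.7, 251.8, 122.4]
tool_rot: [-3.142, -0.0, 0.236]
force: [-0.1, 0.2, -0.2]
width: 16.4
gripper_force: 58.7
```

play_rows:
  targets:
    - [1,0,0,0.1,0]
    - [1,0,0,0.1,0]
    - [1,0,0,0.1,0]
    - [0.55,0,0,0.1,0]
    - [0.55,0,0,0.1,0]
    - [0.55,0,0,0.1,0]
    - [0.55,0,0,0.1,0]
    - [0.5,0,0,-3,0]
    - [0.5,0,0,-7,0]
    - [0.5,-3,0,-10,0]

```text
clock: 18.0
eef_pos: [496.1, 245.6, 224.3]
tool_rot: [-3.141, -0.006, 0.234]
force: [0.9, 0.2, 2.0]
width: 42.6
gripper_force: 0.0
```

play_rows:
  targets:
    - [0.5,-4,0,0,0]
    - [0.5,-6,0,0,0]
    - [0.5,-6,0,0,0]
    - [0.5,-6,0,0,0]
    - [0.5,-6,0,0,0]

```text
clock: 18.5
eef_pos: [435.5, 231.2, 222.4]
tool_rot: [-3.141, -0.002, 0.235]
force: [-0.0, -1.1, -0.3]
width: 42.7
gripper_force: 0.0
```

```bash
python3 - <<'E'
from h import *
s,im,W,ok=wristcloud("w4"); print(s['eef_pos'],s['clock'])
P=W[ok]
for x,y,z,r in((558.2,136,107,53),(522,251.5,92,40)):
    q=P[(np.hypot(P[:,0]-x,P[:,1]-y)<r)];L=q[np.abs(q[:,2]-z)<6]
    A=np.c_[L[:,:2]-[x,y],np.ones(len(L))]
    print((L.min(0)+L.max(0))/2,np.ptp(L,0),"plane",np.linalg.lstsq(A,L[:,2],rcond=None)[0])
E
```

```text
[435.51516135 231.18599769 222.35800024] 18.5
[558.072901   135.84721151 106.69756846] [96.18566507 97.68325971 11.37453007] plane [ 4.91835503e-04 -3.91230323e-03  1.06967211e+02]
[522.08089465 251.51754929  92.17896626] [72.34795386 72.73448466  6.03797271] plane [-4.60397053e-04  8.61509119e-04  9.20408012e+01]
```

View pics/w4.png

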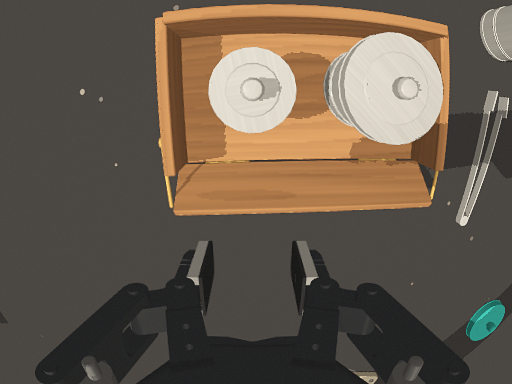

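The view shows both lids seated level: small at (252,90) with its plate at 92 mm, large at (393,88) with its plate at 107 mm. The gripper is clear of both.

```bash
python3 -c "
from cell import ctrl
print(ctrl.finish_job())"
```

```text
the job is handed in; nothing more can be done
None
```

Each steel lid now sits level on its matching dabba, both dabbas stand upright in the bin, nothing else was touched, and I handed the job in at about 18.5 s of the 64 s limit.

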